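# Leak-check the purple gas outlet with the sniffer wand

## Task

First turn the blue-handled gas valve fully open (handle in line with its pipe, up against the stop). Then take the sniffer wand from its holder, put the tip of its nose on the centre of the outlet with the purple sleeve, pointing straight along the port, and press gently so that the sprung sleeve gives partway (about 3 to 6 N, not bottomed out), holding it steady there for two seconds. Hang the wand back in its holder, leave the valve open, and leave the other things on the bench where they are.

Things in the scene. Friction and masses are not known exactly. Their poses are not given: they have to be found in the camera images.
- valve (a joint): quarter-turn valve handle on the manifold, radians: 0 = shut (handle square to the steel pipe, towards the robot side), 1.571 = fully open against its stop (handle in line with the pipe). It opens counter-clockwise seen from above and stays where it is left; about 2 N at the grip moves it.
- valve_hinge (a point): point on the valve's vertical hinge axis at mid-height of the blue grip, 104 above the table; fixed to the manifold and turned with it (yaw): the shut handle points along this frame's -x, the open one along its -y.
- valve_grip (a point): middle of the handle's blue grip, 60 from the hinge axis. Grip 56 long x 16 wide x 22 tall, spanning heights 93 to 115; nothing within 40 of its sides. The brass valve and pipe below reach up to 73 beside the hinge stem.
- manifold: grey base 90 x 150 with a steel pipe (20 diameter, 170 long, along its y axis, axis 55 high) and brass ball valve; fixed. Origin: centre of its underside.
- wand: leak-sniffer wand, 0.22 kg, hanging nose-down in its holder by its orange collar. Origin: centre of the collar's underside, z up along the wand. Collar 50 diameter, z 0 to 6; black handle 26 x 26 square along x and y, z 6 to 76; white barrel 24 diameter, z -30 to 0; steel nose tapering from there to 15 diameter, ending at z -90 in a flat 12 mm tip.
- wand_tip (a point): centre of the flat end of the wand's nose, 90 below the collar's underside.
- wand_grip (a point): middle of the wand's black handle, 41 above the collar's underside.
- holder: grey wand holder, fixed, base 110 x 110; origin: centre of its underside. Its top plate 80 x 102 is 10 thick, its upper face 125 above the table, with a 32 x 32 square opening in the middle that lets the barrel through but carries the collar. Open below the plate.
- purple_outlet: white gas outlet unit with the PURPLE test port, fixed, base 100 x 78, 90 tall without its port; origin: centre of its underside, front towards -x. The yellow- and green-sleeved units beside it have the same shape; the order differs. The port: steel neck 26 diameter, on it a purple sleeve 38 diameter x 16 long with a flat end, sprung: 0.7 N per mm, 12 mm of travel (bottoms out at 8.4 N).
- purple_outlet_face: sloping front face of the purple unit. Origin: point on the face where the port's axis comes out; z: the port's axis, straight out of the face (leaning 0.45 rad from vertical towards the unit's front). The sleeve's free end stands 30 to 56 out from here along z: the neck's extension differs each time and is not reported; it has to be felt or seen.
- yellow_outlet: identical gas outlet unit with a yellow sleeve, not to be tested; fixed; origin: centre of its underside.
- green_outlet: identical gas outlet unit with a green sleeve, not to be tested; fixed; origin: centre of its underside.
- amber_bottle: bystander: brown glass bottle with white cap, 44 diameter x 85 tall; loose, origin: centre of its underside.
- mask_cone: bystander: clear cone-shaped mask, 44 diameter at the foot, 46 tall; loose, origin: centre of its underside.
- tape_spool: bystander: green disc-shaped spool, 52 diameter x 20 tall; loose, origin: centre of its underside.
- screwdriver: bystander: red-handled screwdriver lying flat, 150 long; loose, origin: on its axis, near the middle of its length.
- jar: bystander: small jar, 54 diameter x 65 tall; loose, origin: centre of its underside.
- filter_box: bystander: cardboard box 70 x 50 x 35; loose, origin: centre of its underside.
Not all that is in view belongs to the job. There is more than one size of the wand; the one meant has the size given above. What is shaped like the manifold but brown is not meant.

How it is judged (in metres and radians):
On the way, in this order (a step that is already met when the one before it is completed fails the run):
1. the valve is turned fully open, against its stop (value of joint valve above 1.45 rad), for 0.2 s.
2. the held wand's tip presses on the purple sleeve, centred within 8 mm, along the port's axis within 0.22 rad, with 1.5 to 7.5 N, steady for 1 s (x of wand_tip in the frame of purple_outlet_face between -0.008 and 0.008 m and y of wand_tip in the frame of purple_outlet_face between -0.008 and 0.008 m and z of wand_tip in the frame of purple_outlet_face between 0.015 and 0.06 m and angle between the z axis of wand and the z axis of purple_outlet_face, either way round below 0.22 rad and contact force between wand and purple_outlet between 1.5 and 7.5 N and linear speed of wand below 0.02 m/s and value of joint valve above 1.4 rad), for 1 s.
At the end, for the whole second after the job is handed in: the wand hangs at rest in its holder by its collar (collar's underside within 6 mm of the plate's top, within 9 mm of the opening's centre each way, upright within 0.1 rad), and the valve is still fully open (above 1.45 rad) (x of wand in the frame of holder between -0.009 and 0.009 m and y of wand in the frame of holder between -0.009 and 0.009 m and z of wand in the frame of holder between 0.119 and 0.131 m and angle between wand's own z axis and vertical below 0.1 rad and linear speed of wand below 0.02 m/s and value of joint valve above 1.45 rad); the robot touches nothing.
It fails at once if the wand pushed against an outlet unit with more than 20 N (contact force between wand and purple_outlet above 20 N or contact force between wand and yellow_outlet above 20 N or contact force between wand and green_outlet above 20 N).
It fails at once if a bystander moved by more than 25 mm (distance of any of amber_bottle, mask_cone, tape_spool, screwdriver, jar, filter_box from where it was at the start of the episode above 0.025 m).
It also fails if it takes over 70 s, if anything falls off the work surface, if the arm or the gripper's body presses on something with over 40 N, if the wrist force passes 120 N, or if a joint passes its speed limit or range.

## Robot

A 7-joint arm with a two-finger parallel gripper is mounted at the origin on the work surface. World frame = base frame: x ahead of the robot, y to its left, z up, the work surface at z = 0. Lengths are in mm, angles in rad, forces in N, time in s.
With the tool pointing down it reaches from about 425 to 875 mm from the base axis. Payload 8.4 kg.
Tool frame: the origin (TCP) lies between the finger pads; the fingertips stand 22 mm ahead of it and the grasp point (between the pads) lies 3 mm ahead of it (r.tip_extent is the distance from the TCP to the fingertips, in mm); z points along the fingers, y is the line along which they close (so a half turn about z gives the same grasp; the last joint's range is limited). The gripper opens to 87 mm and grips with 3 to 60 N. Pads are 19 mm wide; open, the fingers measure 117 mm over their backs; the gripper's body (75 mm by 190 mm) begins 51 mm behind the grasp point.
Start: joints at [1.011, 0.333, 0.04, 1.465, -0.013, 1.343, -0.059], TCP at [289.007, -582.185, 244.546] pointing down, gripper open.
Joint ranges: [-2.58, 2.58], [-0.38, 2.09], [-1.3, 1.39], [0.25, 2.4], [-1.5, 4.64], [0.08, 2.09], [-2.65, 2.65]. Speed limits (rad/s): [2.22, 2.22, 2.79, 2.79, 3.14, 3.14, 3.14].

## Interface

Orientations are given as a 3x3 rotation matrix whose columns are the frame's x, y, z axes.
In Python, from bench import observe, optics, r gives the robot as it stands.
- The arm moves only by the shell command python3 -m pendant 'ROWS' [OPENING]. ROWS is JSON, a list of rows, each an object with "travel": the shift along the world's x, y, z in m, a list of three; "roll": the turn about the world's z in rad. A call has 1 to 12 rows; each row is the pose to reach, as a shift and turn from the pose commanded when the call began; what a row does not reach only later rows make up. A row lasts 1/12 s, in which the tool goes at most 41.7 mm and 7.16 degrees, less where a joint would pass 70% of its speed; a pose out of reach is approached as far as the arm can. A call with a gripper value outside its range is refused whole. OPENING is the opening, from -1 (shut) to 1 (fully open), set as the call begins (- or left out, the last holds). The fingers move at their own pace and stop on an object; the grip force is fixed at half the most. Time passes only in rows, so rows that repeat a pose let the fingers close. It gives the time, the measured TCP pose, the force, the opening and the grip force at its end, in the units of the state.
- observe(): the state, without advancing time (a new reading comes with each control period).
- optics.snapshot(name): name is "scene" or "top" or "wrist"; returns a dict with "img" (400x640x3 uint8, red, green, blue), "z_map" (400x640 float32, mm along the optical axis (not along the pixel's ray), 0 where there is no reading), "mtx" (3x3 intrinsics, pixels), "k1" (the pictures are not rectified: a ray, as slopes to the right and down, at radius r is drawn at 1 + k1 r^2 times it, then the intrinsics apply), "rvec" (rotation vector, rad) and "tvec" (3), from world to camera coordinates, as OpenCV has them. Camera axes: x right, y down, z forward; pixel columns grow to the right and rows downward; lengths in mm; the calibration is good to about 2 mm. A picture is of the moment at which its call begins.
- r.sign_off(): hands the job in; it is judged then, once.
Trained networks look in the newest picture that a camera, given by its name, has taken for a name from the list of things; names that differ only in an ending like _2 or _b are one class to them, and where a whole thing is asked for, a point or a joint stands for the part that bears it (a point fixed in the world has none). Each returns a list of dicts, best first, with "score" (0 to 1); they miss things now and then, are a little off and sometimes report something else, mostly with a low value. They report only what shows in the picture. A call takes as long as a camera call. They do not tell look-alikes from the thing itself.
- optics.spot_in(camera, label): "at" ([column, row] in pixels, amid what is visible of it).
- optics.masks_of(camera, label): "mask" (400x640 bool, what is visible of it) and "at" ([column, row] in pixels, amid what is visible of it).
- optics.mark_of(camera, label): "at" ([column, row] in pixels: a listed point, or the origin of a listed thing).
The state is a dict: "t": time; "joint_positions": joint angles; "joint_velocities": joint speeds; "joint_torque": joint torques, N m; "eef_pos": TCP position; "ee_rot": TCP orientation; "wrist_force": force on the tool from outside, world axes, zero at the start; "wrist_torque": the same for the moment, N m; "opening": finger opening in mm; "gripper_force": force on a finger pad.
Only numpy, scipy, OpenCV 4.12 (cv2) and the standard library are available. Lean on these libraries where they do the work, as an engineer would, in place of code of your own. Each camera call takes 0.05 s, during which the arm holds its last target. There are 200 camera calls.

## Working session

There is one attempt and no reset: what is moved stays moved. The work goes in short steps, Python scripts to look and compute and a shell command to move; the robot and the scene stay as the last step left them, time stands still between calls to the robot, and variables do not carry over. Pictures are saved under pics/ and viewed, at most 10 in all, crops included, and the job is handed in when it is done.

```bash
ls; mkdir -p pics; cat > h.py <<'E'
import numpy as np, cv2
from bench import observe, optics, r
def cam(s):
    R=cv2.Rodrigues(np.array(s['rvec'],float))[0]; return R,np.array(s['tvec'],float).ravel(),np.array(s['mtx'],float)
def dist(s): return np.array([s['k1'],0,0,0,0],float)
def ray(s,uv):
    R,t,K=cam(s); p=cv2.undistortPoints(np.array([[uv]],float),K,dist(s))[0,0]
    return -R.T@t, R.T@np.array([p[0],p[1],1.])
def at_z(s,uv,z):
    o,d=ray(s,uv); return o+d*(z-o[2])/d[2]
def cloud(s):
    R,t,K=cam(s); v,u=np.mgrid[0:400,0:640]
    p=cv2.undistortPoints(np.stack([u,v],-1).reshape(-1,1,2).astype(float),K,dist(s))[:,0]
    z=s['z_map'].reshape(-1,1).astype(float)
    P=(np.c_[p,np.ones(len(p))]*z-t)@R
    P[z[:,0]==0]=np.nan
    return P.reshape(400,640,3)
def proj(s,P):
    return cv2.projectPoints(np.array(P,float).reshape(-1,1,3),np.array(s['rvec'],float),cam(s)[1],cam(s)[2],dist(s))[0][:,0]
E
python3 - <<'E'
from h import *
for n in("scene","top"):
    s=optics.snapshot(n); cv2.imwrite(f'pics/{n}0.png',s['img'][...,::-1]); C=cloud(s)
    print(n,(-cam(s)[0].T@cam(s)[1]).round())
    for l in "valve_hinge valve_grip manifold wand wand_tip wand_grip holder purple_outlet purple_outlet_face yellow_outlet green_outlet amber_bottle mask_cone tape_spool screwdriver jar filter_box".split():
        o=[]
        for d in optics.mark_of(n,l)[:3]:
            u,v=d['at']; i,j=int(np.clip(round(v),0,399)),int(np.clip(round(u),0,639))
            zz={'valve_hinge':104,'valve_grip':104,'wand':125,'wand_tip':35,'wand_grip':166}.get(l,0)
            o.append((round(d['score'],2),[round(u),round(v)],at_z(s,(u,v),zz).round().tolist(),C[i,j].round().tolist()))
        print(l,*o)
E
```

```text
pics
scene [1204. -776.  914.]
valve_hinge (0.83, [384, 138], [523.0, 342.0, 104.0], [523.0, 340.0, 103.0]) (0.83, [347, 111], [339.0, 409.0, 104.0], [336.0, 411.0, 102.0]) (0.18, [356, 228], [685.0, -35.0, 104.0], [677.0, -21.0, 91.0])
valve_grip (0.54, [366, 130], [453.0, 346.0, 104.0], [464.0, 332.0, 114.0]) (0.47, [333, 100], [257.0, 443.0, 104.0], [267.0, 428.0, 113.0])
manifold (0.8, [384, 167], [528.0, 342.0, -0.0], [534.0, 329.0, 10.0]) (0.66, [347, 134], [324.0, 429.0, 0.0], [333.0, 415.0, 13.0])
wand (0.76, [182, 243], [410.0, -325.0, 125.0], [360.0, -296.0, 74.0]) (0.62, [252, 288], [634.0, -324.0, 125.0], [601.0, -300.0, 79.0])
wand_tip (0.96, [211, 281], [477.0, -316.0, 35.0], [477.0, -317.0, 35.0]) (0.82, [253, 306], [607.0, -312.0, 35.0], [594.0, -301.0, 15.0]) (0.65, [184, 264], [383.0, -319.0, 35.0], [468.0, -367.0, 127.0])
wand_grip (0.87, [172, 232], [407.0, -340.0, 166.0], [341.0, -303.0, 105.0]) (0.82, [247, 278], [638.0, -336.0, 166.0], [596.0, -304.0, 111.0]) (0.62, [199, 236], [465.0, -310.0, 166.0], [487.0, -324.0, 187.0])
holder (0.9, [213, 285], [462.0, -30
[... 2432 characters left out ...]
_outlet (0.82, [278, 166], [674.0, 164.0, 0.0], [641.0, 153.0, 123.0]) (0.18, [305, 212], [530.0, 73.0, 0.0], [527.0, 74.0, 23.0])
green_outlet (0.86, [385, 166], [686.0, -172.0, 0.0], [654.0, -156.0, 106.0])
amber_bottle
mask_cone (0.67, [356, 214], [530.0, -81.0, 0.0], [524.0, -79.0, 31.0])
tape_spool (0.7, [308, 211], [533.0, 67.0, 0.0], [531.0, 65.0, 19.0]) (0.24, [211, 206], [541.0, 363.0, 0.0], [523.0, 341.0, 100.0])
screwdriver (0.74, [361, 251], [416.0, -98.0, 0.0], [417.0, -98.0, 3.0])
jar (0.66, [363, 130], [801.0, -101.0, 0.0], [778.0, -95.0, 65.0]) (0.36, [212, 228], [475.0, 357.0, 0.0], [458.0, 331.0, 111.0])
filter_box (0.63, [305, 130], [799.0, 83.0, 0.0], [784.0, 82.0, 35.0])
```

View pics/scene0.png

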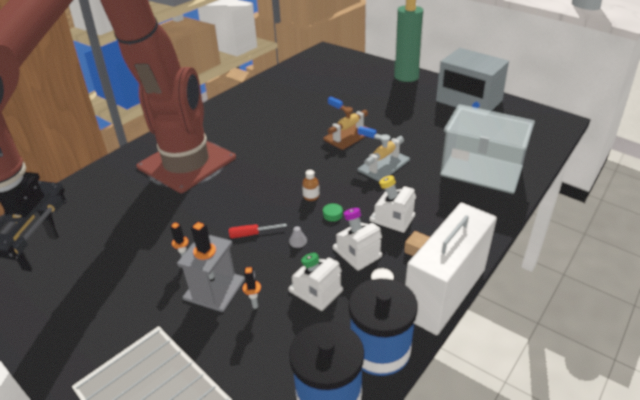

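View pics/top0.png

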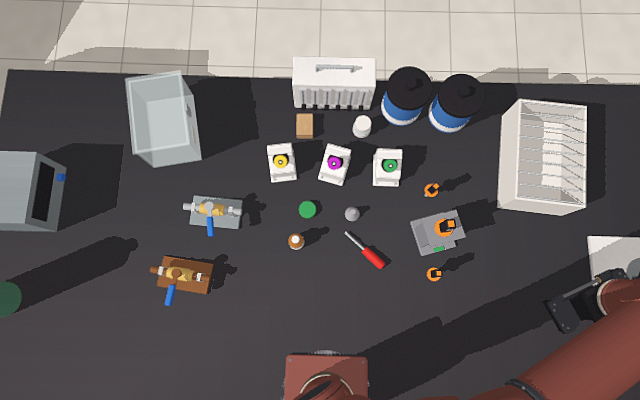

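The scene view shows the grey manifold with its blue handle at about (384,150), the brown look-alike at (347,125), the purple port at (352,213), and the holder with the large wand at (205,250). Two smaller wands stand at (179,237) and (250,283). In the top view these are the grey manifold (216,211), purple (335,163) and the held wand (446,227).

```bash
python3 - <<'E'
from h import *
o=observe(); print(np.round(o['ee_rot'],3),o['opening'],o['eef_pos'])
s=optics.snapshot('top'); C=cloud(s); hsv=cv2.cvtColor(s['img'],cv2.COLOR_RGB2HSV)
H,S,V=[hsv[...,i].astype(int) for i in range(3)]
X,Y,Z=C[...,0],C[...,1],C[...,2]
m=(H>95)&(H<125)&(S>120)&(abs(X-480)<60)&(abs(Y-340)<50)&(Z>90)
P=C[m]; c,sz,a=cv2.minAreaRect(P[:,:2].astype(np.float32)); print('handle',len(P),c,sz,a,P[:,2].mean()); 
# manifold base
m=(abs(X-525)<90)&(abs(Y-345)<120)&(Z>5)&(Z<40); P=C[m]; print('manif',cv2.minAreaRect(P[:,:2].astype(np.float32)))
m=(abs(X-525)<90)&(abs(Y-345)<120)&(Z>50)&(Z<75)&(S<60); P=C[m]; vx=cv2.fitLine(P[:,:2].astype(np.float32),cv2.DIST_HUBER,0,.01,.01).ravel(); print('pipe',vx,np.arctan2(vx[1],vx[0]))
# purple
m=(H>135)&(H<165)&(S>80)&(abs(X-650)<60)&(abs(Y+10)<60)&(Z>70); P=C[m]
print('purple',len(P),P.mean(0),P.min(0),P.max(0)); q=P-P.mean(0); print(np.linalg.svd(q,full_matrices=False)[2][2])
m=(abs(X-680)<80)&(abs(Y+15)<65)&(Z>8)&(Z<100); P=C[m]; print('unit',cv2.minAreaRect(P[:,:2].astype(np.float32)))
m=(abs(X-680)<80)&(abs(Y+15)<65)&(Z>82)&(Z<95)&(S<60); P=C[m]; print('unit top',len(P),cv2.minAreaRect(P[:,:2].astype(np.float32)))
# holder plate, collar
m=(abs(X-470)<90)&(abs(Y+300)<90)&(Z>118)&(Z<129); P=C[m]; print('plate',len(P),cv2.minAreaRect(P[:,:2].astype(np.float32)))
m=(abs(X-470)<90)&(abs(Y+300)<90)&(Z>194)&(Z<210); P=C[m]; print('handle top',len(P),P.mean(0),cv2.minAreaRect(P[:,:2].astype(np.float32)))
m=(abs(X-470)<60)&(abs(Y+300)<60)&(Z>126)&(Z<150)&(H<20)&(S>150); P=C[m]; print('collar',len(P),P.min(0),P.max(0))
E
```

```text
[[ 0.896  0.445 -0.   ]
 [ 0.445 -0.896  0.   ]
 [-0.    -0.    -1.   ]] 86.99053542481894 [ 289.03152128 -582.18122737  244.53708254]
handle 125 (462.20513916015625, 336.9734191894531) (53.8644905090332, 15.86413288116455) 5.552394390106201 114.48138025267252
manif ((524.7994384765625, 344.9923400878906), (178.87310791015625, 239.11866760253906), 0.023602448403835297)
pipe [7.4628480e-02 9.9721140e-01 5.2080920e+02 3.4503125e+02] 1.4960984
purple 132 [657.57225825  -7.1782946  117.99253318] [637.72504063 -27.07239275  70.15574508] [686.9626096   10.26386206 137.07837608]
[ 0.60213246 -0.61609215  0.50780603]
unit ((675.7223510742188, -17.649803161621094), (148.4637451171875, 125.03631591796875), 1.698850393295288)
unit top 235 ((694.9937133789062, -15.756126403808594), (71.48714447021484, 42.15531921386719), 74.34030151367188)
plate 676 ((475.4971618652344, -312.9043884277344), (80.06761932373047, 103.99787139892578), 17.3686580657959)
handle top 100 [ 474.53051555 -311.05190455  202.17790699] ((474.8346862792969, -312.723388671875), (26.339523315429688, 27.66014289855957), 4.6429338455200195)
collar 125 [ 451.24767542 -335.54279197  126.67967394] [ 499.1394645  -287.79350925  146.98567867]
```

```bash
python3 -m pendant '[{"travel":[0,0,0.055],"roll":0},{"travel":[0.161,0.332,0.055],"roll":0},{"travel":[0.161,0.332,0.055],"roll":0},{"travel":[0.161,0.332,0.055],"roll":0},{"travel":[0.161,0.332,0.055],"roll":0},{"travel":[0.161,0.332,0.055],"roll":0},{"travel":[0.161,0.332,0.055],"roll":0},{"travel":[0.161,0.332,0.055],"roll":0},{"travel":[0.161,0.332,0.055],"roll":0},{"travel":[0.161,0.332,0.055],"roll":0},{"travel":[0.161,0.332,0.055],"roll":0},{"travel":[0.161,0.332,0.055],"roll":0}]' -1
```

```text
t: 2.85
eef_pos: [451.1, -248.1, 300.0]
ee_rot: [[0.894, 0.449, 0.001], [0.449, -0.894, -0.0], [0.001, 0.001, -1.0]]
wrist_force: [-1.1, -0.9, 1.0]
opening: 15.0
gripper_force: 0.0
```

```bash
python3 -m pendant '[{"travel":[0.03,0.35,0],"roll":0},{"travel":[0.03,0.35,0],"roll":0},{"travel":[0.03,0.35,0],"roll":0},{"travel":[0.03,0.35,0],"roll":0},{"travel":[0.03,0.35,0],"roll":0},{"travel":[0.03,0.35,0],"roll":0},{"travel":[0.03,0.35,0],"roll":0},{"travel":[0.03,0.35,0],"roll":0},{"travel":[0.03,0.35,0],"roll":0},{"travel":[0.01,0.632,0],"roll":0},{"travel":[0.01,0.632,0],"roll":0},{"travel":[0.01,0.632,0],"roll":0}]'
python3 -m pendant '[{"travel":[-0.01,0.17,0],"roll":0},{"travel":[-0.01,0.17,0],"roll":0},{"travel":[-0.01,0.17,0],"roll":0},{"travel":[-0.01,0.17,0],"roll":0},{"travel":[-0.01,0.17,0],"roll":0},{"travel":[-0.01,0.17,-0.08],"roll":0},{"travel":[-0.01,0.17,-0.08],"roll":0},{"travel":[-0.01,0.17,-0.08],"roll":0}]'
```

```text
t: 3.85
eef_pos: [471.8, 224.3, 299.7]
ee_rot: [[0.897, 0.441, 0.001], [0.441, -0.897, -0.0], [0.001, 0.001, -1.0]]
wrist_force: [1.7, 0.1, 0.1]
opening: 0.3
gripper_force: 0.0
t: 4.52
eef_pos: [460.2, 390.4, 212.0]
ee_rot: [[0.896, 0.443, -0.008], [0.443, -0.896, -0.007], [-0.01, 0.003, -1.0]]
wrist_force: [0.0, -1.6, -1.7]
opening: 0.2
gripper_force: 0.0
```

```bash
python3 - <<'E'
from h import *
s=optics.snapshot('wrist'); cv2.imwrite('pics/w1.png',s['img'][...,::-1]); C=cloud(s)
print(-cam(s)[0].T@cam(s)[1]); X,Y,Z=C[...,0],C[...,1],C[...,2]
print(observe()['eef_pos'])
hsv=cv2.cvtColor(s['img'],cv2.COLOR_RGB2HSV); m=(hsv[...,0]>95)&(hsv[...,0]<125)&(hsv[...,1]>120)&(Z>108)&(Z<118)&(Y<400)
if m.sum()>10: print('handle',m.sum(),cv2.minAreaRect(C[m][:,:2].astype(np.float32)))
m=(Z>3)&(Z<20)&(X>420)&(Y>220); print('base',m.sum(),cv2.minAreaRect(C[m][:,:2].astype(np.float32)) if m.sum()>10 else 0)
for l in('valve_hinge','valve_grip'):
  for d in optics.mark_of('wrist',l)[:2]: print(l,d['score'],d['at'],at_z(s,d['at'],104))
E
```

```text
[530.75094136 425.17109856 350.2486591 ]
[461.07600993 391.35988131 216.02357033]
handle 811 ((467.90557861328125, 338.99188232421875), (44.20523452758789, 16.37053108215332), 9.03262710571289)
base 5795 ((521.3875122070312, 347.06689453125), (150.161865234375, 90.39997863769531), 85.81552124023438)
valve_hinge 0.75 [388.8, 159.0] [520.38362673 349.8464307  104.        ]
valve_grip 0.77 [366.4, 223.5] [460.16038982 338.13506318 104.        ]
```

View pics/w1.png

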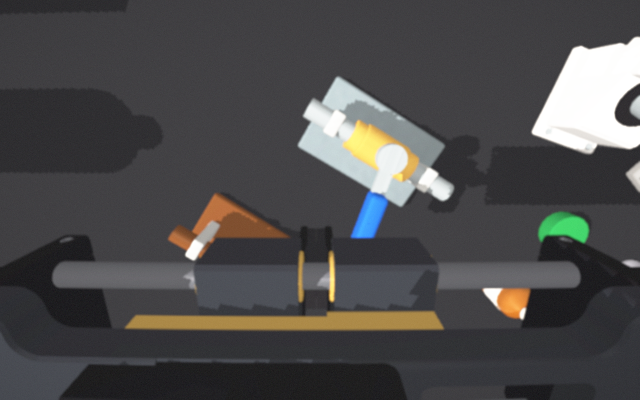

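```bash
python3 -m pendant '[{"travel":[0,0,-0.11],"roll":0},{"travel":[0,0,-0.11],"roll":0},{"travel":[0,0,-0.11],"roll":0},{"travel":[0,0,-0.11],"roll":0},{"travel":[-0.003,-0.02,-0.11],"roll":0},{"travel":[-0.003,-0.039,-0.11],"roll":0},{"travel":[-0.002,-0.05,-0.11],"roll":0},{"travel":[-0.001,-0.061,-0.11],"roll":0},{"travel":[0.004,-0.072,-0.11],"roll":0},{"travel":[0.009,-0.081,-0.11],"roll":0},{"travel":[0.015,-0.087,-0.11],"roll":0},{"travel":[0.02,-0.093,-0.11],"roll":0}]'
python3 -m pendant '[{"travel":[0.005,-0.003,0],"roll":0},{"travel":[0.01,-0.005,0],"roll":0},{"travel":[0.013,-0.006,0],"roll":0},{"travel":[0.015,-0.006,0],"roll":0},{"travel":[0.015,-0.006,0],"roll":0}]'
```

```text
t: 5.67
eef_pos: [482.2, 301.9, 111.0]
ee_rot: [[0.896, 0.445, 0.002], [0.445, -0.896, 0.001], [0.002, -0.001, -1.0]]
wrist_force: [-2.5, 3.0, 0.6]
opening: 0.5
gripper_force: 1.6
t: 6.08
eef_pos: [495.6, 295.1, 109.2]
ee_rot: [[0.896, 0.445, -0.002], [0.445, -0.896, -0.001], [-0.002, 0.0, -1.0]]
wrist_force: [-5.0, -0.5, 4.3]
opening: 0.7
gripper_force: 2.4
```

```bash
python3 -m pendant '[{"travel":[0.003,0,0],"roll":0},{"travel":[0.006,0,0],"roll":0},{"travel":[0.009,0,0],"roll":0},{"travel":[0.012,0,0],"roll":0},{"travel":[0.012,0,0],"roll":0}]'
python3 - <<'E'
from h import *
s=optics.snapshot('wrist'); cv2.imwrite('pics/w2.png',s['img'][...,::-1]); C=cloud(s); Z=C[...,2];Y=C[...,1]
hsv=cv2.cvtColor(s['img'],cv2.COLOR_RGB2HSV); m=(hsv[...,0]>95)&(hsv[...,0]<125)&(hsv[...,1]>120)&(Z>108)&(Z<118)&(Y<400)
if m.sum()>10: print('handle',m.sum(),cv2.minAreaRect(C[m][:,:2].astype(np.float32)))
E
```

```text
t: 6.5
eef_pos: [497.5, 295.2, 108.6]
ee_rot: [[0.893, 0.449, -0.019], [0.449, -0.894, -0.009], [-0.021, -0.001, -1.0]]
wrist_force: [-49.1, -12.9, 36.6]
opening: 0.3
gripper_force: 25.2
handle 1706 ((517.4993286132812, 294.5859069824219), (40.84049606323242, 17.407041549682617), 86.53475189208984)
```

```bash
python3 -m pendant '[{"travel":[-0.03,0,0],"roll":0},{"travel":[-0.06,0.01,0],"roll":0},{"travel":[-0.06,0.01,0.2],"roll":0},{"travel":[-0.06,0.01,0.2],"roll":0},{"travel":[-0.06,0.01,0.2],"roll":0},{"travel":[-0.06,0.01,0.2],"roll":0},{"travel":[-0.06,0.01,0.2],"roll":0}]'
python3 - <<'E'
from h import *
s=optics.snapshot('wrist'); C=cloud(s); Z=C[...,2];Y=C[...,1]
hsv=cv2.cvtColor(s['img'],cv2.COLOR_RGB2HSV); m=(hsv[...,0]>95)&(hsv[...,0]<125)&(hsv[...,1]>120)&(Z>108)&(Z<118)&(Y<400)
if m.sum()>10: print('handle',m.sum(),cv2.minAreaRect(C[m][:,:2].astype(np.float32)))
m=(Z>3)&(Z<20)&(C[...,0]>420)&(Y>220); print('base',m.sum(),cv2.minAreaRect(C[m][:,:2].astype(np.float32)) if m.sum()>10 else 0)
E
python3 -m pendant '[{"travel":[0.12,-0.28,0.02],"roll":-0.735},{"travel":[0.12,-0.28,0.02],"roll":-0.735},{"travel":[0.12,-0.28,0.02],"roll":-0.735},{"travel":[0.12,-0.28,0.02],"roll":-0.735},{"travel":[0.12,-0.28,0.02],"roll":-0.735},{"travel":[0.12,-0.28,0.02],"roll":-0.735},{"travel":[0.12,-0.28,0.02],"roll":-0.735},{"travel":[0.12,-0.28,0.02],"roll":-0.735},{"travel":[0.12,-0.28,0.02],"roll":-0.735},{"travel":[0.12,-0.28,0.02],"roll":-0.735},{"travel":[0.12,-0.28,0.02],"roll":-0.735}]' 1
```

```text
t: 7.13
eef_pos: [448.5, 305.4, 312.8]
ee_rot: [[0.896, 0.445, 0.002], [0.445, -0.896, 0.0], [0.002, 0.001, -1.0]]
wrist_force: [1.7, 0.3, 0.5]
opening: 0.8
gripper_force: 0.0
handle 647 ((516.9544677734375, 287.1192626953125), (55.70318603515625, 15.91972827911377), 86.13307189941406)
base 4126 ((521.2960815429688, 346.77325439453125), (149.80984497070312, 90.0634994506836), 85.27101135253906)
t: 8.1
eef_pos: [567.9, 26.7, 329.3]
ee_rot: [[0.963, -0.269, -0.001], [-0.269, -0.963, 0.0], [-0.001, -0.0, -1.0]]
wrist_force: [0.3, 0.1, 0.0]
opening: 65.7
gripper_force: 0.0
```

```bash
cat > port.py <<'E'
from h import *
s=optics.snapshot('wrist'); cv2.imwrite('pics/w3.png',s['img'][...,::-1]); C=cloud(s); np.savez('port.npz',C=C,img=s['img'])
X,Y,Z=C[...,0],C[...,1],C[...,2]; hsv=cv2.cvtColor(s['img'],cv2.COLOR_RGB2HSV); H,S=hsv[...,0].astype(int),hsv[...,1]
m=(H>135)&(H<170)&(S>80)&(Z>60); P=C[m]; print('purple',len(P),P.mean(0),P.min(0),P.max(0))
u=(abs(X-680)<100)&(abs(Y+15)<100)&(S<60)
t=u&(Z>86)&(Z<94); print('top',t.sum(),cv2.minAreaRect(C[t][:,:2].astype(np.float32)))
b=u&(Z>3)&(Z<100); print('unit',b.sum(),cv2.minAreaRect(C[b][:,:2].astype(np.float32)))
# purple disc plane, RANSAC with axis tilt about 0.45
rng=np.random.default_rng(0); best=None
for _ in range(2000):
    a=P[rng.choice(len(P),3,False)]; n=np.cross(a[1]-a[0],a[2]-a[0]); L=np.linalg.norm(n)
    if L<50: continue
    n/=L; n*=np.sign(n[2])
    if abs(np.arccos(n[2])-.45)>.2: continue
    i=abs((P-a[0])@n)<1.2
    if best is None or i.sum()>best.sum(): best=i
Q=P[best]; c=Q.mean(0); n=np.linalg.svd(Q-c,full_matrices=False)[2][2]; n*=np.sign(n[2]); print('disc',len(Q),c,n,np.arccos(n[2]),'yaw',np.arctan2(-n[1],-n[0]))
e1=np.cross(n,[0,0,1]);e1/=np.linalg.norm(e1);e2=np.cross(n,e1)
q=np.c_[(Q-c)@e1,(Q-c)@e2].astype(np.float32); cc,rr=cv2.minEnclosingCircle(q); print('circle',cc,rr,c+e1*cc[0]+e2*cc[1])
for l in('purple_outlet_face','purple_outlet'):
  for d in optics.mark_of('wrist',l)[:2]: print(l,d['score'],d['at'],at_z(s,d['at'],0))
E
python3 port.py
```

```text
purple 828 [656.07493784  -7.47284981 119.00513015] [636.36456057 -30.82819404  71.30336193] [676.54128655  10.44459289 129.25427265]
top 1652 ((693.6288452148438, -17.41956329345703), (71.48100280761719, 43.05059051513672), 74.13219451904297)
unit 3486 ((673.1755981445312, -12.146766662597656), (77.81504821777344, 98.33039855957031), 74.26079559326172)
disc 586 [653.01137853  -6.43416899 121.0884811 ] [-0.43898371  0.11517629  0.89108233] 0.4710718831002401 yaw -0.25658699012626923
circle (0.28904277086257935, 0.7925524115562439) 18.07663345336914 [652.40162327  -5.97536152 120.72878779]
purple_outlet_face 0.61 [320.2, 80.3] [682.07585117 -12.62391215   0.        ]
purple_outlet 0.8 [323.0, 85.0] [674.49609183 -14.91953094   0.        ]
```

View pics/w3.png

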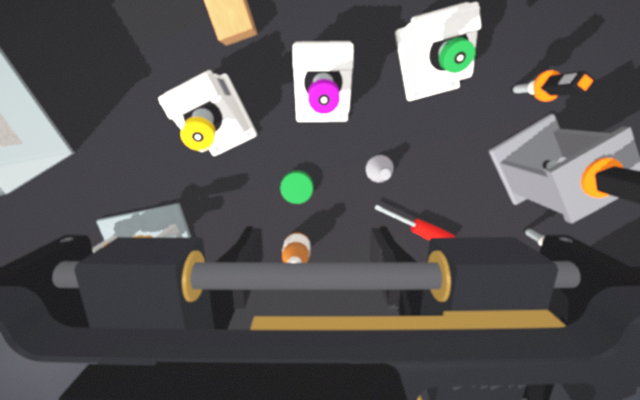

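```bash
python3 -m pendant '[{"travel":[-0.167,-0.36,0],"roll":0.575},{"travel":[-0.167,-0.36,0],"roll":0.575},{"travel":[-0.167,-0.36,0],"roll":0.575},{"travel":[-0.167,-0.36,0],"roll":0.575},{"travel":[-0.167,-0.36,0],"roll":0.575},{"travel":[-0.167,-0.36,0],"roll":0.575},{"travel":[-0.167,-0.36,0],"roll":0.575},{"travel":[-0.167,-0.36,0],"roll":0.575},{"travel":[-0.167,-0.36,0],"roll":0.575},{"travel":[-0.167,-0.36,0],"roll":0.575},{"travel":[-0.167,-0.36,0],"roll":0.575},{"travel":[-0.167,-0.36,0],"roll":0.575}]' 1
cat > wand.py <<'E'
from h import *
s=optics.snapshot('wrist'); cv2.imwrite('pics/w4.png',s['img'][...,::-1]); C=cloud(s)
X,Y,Z=C[...,0],C[...,1],C[...,2]; hsv=cv2.cvtColor(s['img'],cv2.COLOR_RGB2HSV); H,S=hsv[...,0].astype(int),hsv[...,1]
o=(abs(X-475)<110)&(abs(Y+312)<110)
def rect(n,m):
    k=cv2.morphologyEx(m.astype(np.uint8),cv2.MORPH_OPEN,np.ones((3,3))).astype(bool); P=C[k]; print(n,len(P),P.mean(0).round(1) if len(P) else '',cv2.minAreaRect(P[:,:2].astype(np.float32)) if len(P)>5 else '')
rect('handle top',o&(Z>197)&(Z<206)); rect('plate',o&(Z>121)&(Z<128)&(S<60)); rect('collar',o&(Z>128)&(Z<134)&(S>120)&(H<20)); rect('handle',o&(Z>140)&(Z<206))
E
python3 wand.py
```

```text
t: 9.25
eef_pos: [399.3, -337.1, 329.3]
ee_rot: [[0.957, 0.292, -0.001], [0.292, -0.957, -0.0], [-0.001, 0.0, -1.0]]
wrist_force: [0.8, 0.4, 0.5]
opening: 87.1
gripper_force: 0.0
handle top 832 [ 473.4 -312.5  199.9] ((473.22235107421875, -312.4998779296875), (25.323394775390625, 25.86260986328125), 8.523329734802246)
plate 4819 [ 475.6 -311.9  123.9] ((507.1368713378906, -302.2225646972656), (149.31356811523438, 102.32788848876953), 16.805906295776367)
collar 670 [ 474.2 -313.3  129.9] ((473.1518859863281, -312.4706115722656), (47.46057891845703, 48.10869598388672), 16.92047119140625)
handle 857 [ 473.3 -312.5  199.7] ((473.0052490234375, -312.4546813964844), (26.694400787353516, 25.94937515258789), 7.747033596038818)
```

View pics/w4.png

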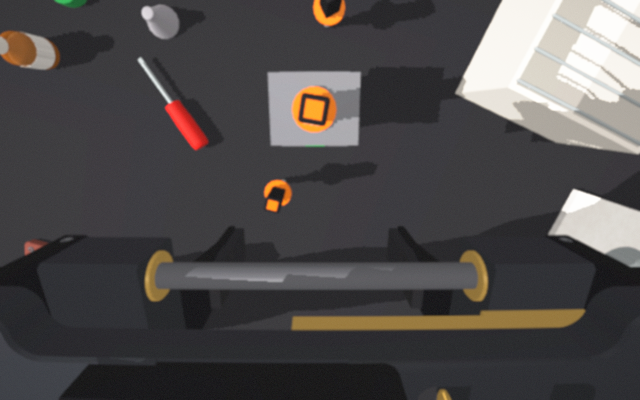

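```bash
python3 -m pendant '[{"travel":[0.074,0.0245,-0.08],"roll":-0.155},{"travel":[0.074,0.0245,-0.08],"roll":-0.155},{"travel":[0.074,0.0245,-0.08],"roll":-0.155},{"travel":[0.074,0.0245,-0.08],"roll":-0.155},{"travel":[0.074,0.0245,-0.08],"roll":-0.155},{"travel":[0.074,0.0245,-0.08],"roll":-0.155}]' 1
```

```text
t: 9.8
eef_pos: [475.6, -309.2, 250.3]
ee_rot: [[0.989, 0.147, 0.0], [0.147, -0.989, -0.0], [0.0, 0.0, -1.0]]
wrist_force: [-0.3, -0.3, 0.1]
opening: 87.4
gripper_force: 0.0
```

```bash
python3 -m pendant '[{"travel":[-0.002,-0.003,-0.04],"roll":0},{"travel":[-0.002,-0.003,-0.07],"roll":0},{"travel":[-0.002,-0.003,-0.081],"roll":0},{"travel":[-0.002,-0.003,-0.081],"roll":0},{"travel":[-0.002,-0.003,-0.081],"roll":0}]' 1
python3 -m pendant '[{"travel":[0,0,0],"roll":0},{"travel":[0,0,0],"roll":0},{"travel":[0,0,0],"roll":0},{"travel":[0,0,0],"roll":0},{"travel":[0,0,0],"roll":0},{"travel":[0,0,0],"roll":0},{"travel":[0,0,0],"roll":0},{"travel":[0,0,0],"roll":0},{"travel":[0,0,0],"roll":0},{"travel":[0,0,0],"roll":0}]' -1
```

```text
t: 10.22
eef_pos: [473.5, -313.4, 170.2]
ee_rot: [[0.989, 0.145, 0.001], [0.145, -0.989, -0.001], [0.001, 0.001, -1.0]]
wrist_force: [0.9, -0.1, -0.4]
opening: 87.4
gripper_force: 0.0
t: 11.05
eef_pos: [473.1, -313.0, 168.5]
ee_rot: [[0.989, 0.145, -0.0], [0.145, -0.989, 0.0], [-0.0, -0.0, -1.0]]
wrist_force: [-0.6, -0.2, -0.2]
opening: 28.1
gripper_force: 0.0
```

```bash
python3 -m pendant '[{"travel":[0,0,0],"roll":0},{"travel":[0,0,0],"roll":0},{"travel":[0,0,0],"roll":0},{"travel":[0,0,0],"roll":0}]' -1
python3 -m pendant '[{"travel":[0,0,0.02],"roll":0},{"travel":[0,0,0.04],"roll":0},{"travel":[0,0,0.06],"roll":0.05},{"travel":[0,0,0.06],"roll":0.1},{"travel":[0.001,0,0.06],"roll":0.155},{"travel":[0.002,0,0.06],"roll":0.155},{"travel":[0.002,0,0.06],"roll":0.155}]'
```

```text
t: 11.38
eef_pos: [473.2, -312.9, 168.5]
ee_rot: [[0.989, 0.145, -0.0], [0.145, -0.989, 0.0], [-0.0, -0.0, -1.0]]
wrist_force: [-0.5, 1.3, -0.3]
opening: 26.0
gripper_force: 29.9
t: 11.97
eef_pos: [475.1, -312.9, 228.1]
ee_rot: [[0.956, 0.295, -0.001], [0.295, -0.956, 0.0], [-0.0, -0.001, -1.0]]
wrist_force: [-0.2, -0.4, -2.7]
opening: 26.0
gripper_force: 29.9
```

```bash
python3 -m pendant '[{"travel":[-0.006,-0.002,0],"roll":0},{"travel":[-0.011,-0.0035,0],"roll":0},{"travel":[-0.015,-0.0045,0],"roll":0},{"travel":[-0.019,-0.006,0],"roll":0},{"travel":[-0.019,-0.006,0],"roll":0}]'
python3 -m pendant '[{"travel":[-0.004,-0.001,0],"roll":0},{"travel":[-0.008,-0.002,0],"roll":0},{"travel":[-0.012,-0.004,0],"roll":0},{"travel":[-0.016,-0.005,0],"roll":0},{"travel":[-0.016,-0.005,0],"roll":0}]'
```

```text
t: 12.38
eef_pos: [456.3, -318.6, 228.5]
ee_rot: [[0.955, 0.295, 0.002], [0.295, -0.955, 0.001], [0.002, -0.0, -1.0]]
wrist_force: [4.2, 2.0, -4.0]
opening: 25.8
gripper_force: 30.0
t: 12.8
eef_pos: [440.5, -323.5, 228.6]
ee_rot: [[0.955, 0.296, 0.002], [0.296, -0.955, 0.001], [0.002, -0.0, -1.0]]
wrist_force: [4.2, 2.0, -3.6]
opening: 25.8
gripper_force: 30.0
```

```bash
python3 -m pendant '[{"travel":[-0.005,-0.0015,0],"roll":0},{"travel":[-0.01,-0.003,0],"roll":0},{"travel":[-0.015,-0.0045,0],"roll":0},{"travel":[-0.02,-0.006,0],"roll":0},{"travel":[-0.02,-0.006,0],"roll":0},{"travel":[-0.02,-0.006,0.03],"roll":0},{"travel":[-0.02,-0.006,0.06],"roll":0},{"travel":[-0.02,-0.006,0.09],"roll":0},{"travel":[-0.02,-0.006,0.12],"roll":0},{"travel":[-0.02,-0.006,0.12],"roll":0},{"travel":[-0.02,-0.006,0.12],"roll":0}]'
cat > tilt.py <<'E'
import sys
from h import *
o=observe(); R=np.array(o['ee_rot']); g=np.array(o['eef_pos'])+3*R[:,2]; print('tcp',o['eef_pos'],'yaw',np.arctan2(R[1,0],R[0,0]))
for n in ('scene','wrist'):
    s=optics.snapshot(n); cv2.imwrite(f'pics/{n}_{sys.argv[1]}.png',s['img'][...,::-1]); C=cloud(s)
    for d in optics.mark_of(n,'wand_tip')[:3]:
        u,v=d['at']; p=C[int(v),int(u)]; c,dr=ray(s,(u,v))
        # intersect ray with plane through grip normal to tool y
        y=R[:,1]; q=c+dr*((g-c)@y)/(dr@y); w=(g-q)
        print(n,'tip',round(d['score'],2),[round(u),round(v)],'depthpt',p.round(),'plane pt',q.round(1),'len',np.linalg.norm(w).round(1),'tilt',np.arctan2(-w@R[:,0],w[2]).round(3))
    # points near the wand in tool frame (x along tool x, z up), below the grip
    L=(C-g)@R; k=(abs(L[...,1])<14)&(L[...,2]>26)&(L[...,2]<140)&(abs(L[...,0])<110)
    P=L[k]; print(n,len(P))
    if len(P)>50:
        hb=[(z,P[abs(P[:,2]-z)<5]) for z in range(30,135,10)]
        for z,q in hb:
            if len(q)>3: print(z,len(q),np.percentile(q[:,0],[2,50,98]).round(1),q[:,1].min().round(),q[:,1].max().round())
E
python3 tilt.py a
```

```text
t: 13.72
eef_pos: [420.1, -330.7, 350.1]
ee_rot: [[0.955, 0.295, 0.002], [0.295, -0.955, -0.002], [0.001, 0.003, -1.0]]
wrist_force: [0.4, 0.1, -3.2]
opening: 25.8
gripper_force: 30.0
tcp [ 420.10773289 -330.68672986  350.05930543] yaw 0.29958927078794517
scene tip 0.65 [195, 217] depthpt [ 474. -316.  230.] plane pt [ 473.5 -314.5  227.5] len 131.9 tilt 0.436
scene tip 0.57 [253, 307] depthpt [ 594. -301.   15.] plane pt [ 572.9 -284.5  -17.9] len 398.3 tilt 0.411
scene tip 0.53 [186, 262] depthpt [ 467. -360.  126.] plane pt [ 418.5 -331.9   72.5] len 274.6 tilt -0.008
scene 414
30 72 [ 8.  33.5 45. ] -14.0 14.0
40 36 [-0.1 33.8 38.2] -6.0 13.0
50 62 [21.7 36.3 41.1] -6.0 12.0
60 44 [27.1 40.2 44.5] -5.0 12.0
70 39 [28.1 41.5 45.2] -5.0 10.0
80 38 [35.9 43.6 47.3] -6.0 10.0
90 34 [38.2 47.6 52.2] -5.0 8.0
100 35 [41.2 51.3 55.6] -5.0 8.0
110 32 [44.2 54.1 59.3] -6.0 8.0
120 22 [50.6 57.2 59.7] -4.0 8.0
wrist tip 0.71 [316, 135] depthpt [ 474. -314.  231.] plane pt [ 487.2 -309.8  404.6] len 90.8 tilt 2.256
wrist 1851
30 1201 [28.2 36.7 44.2] -14.0 14.0
60 135 [38.8 41.1 43.1] -10.0 9.0
70 75 [37.7 42.9 44.2] -11.0 10.0
80 73 [41.6 44.1 46.1] -7.0 6.0
90 114 [41.2 46.7 49.8] -8.0 6.0
100 106 [45.6 50.3 53.4] -8.0 6.0
110 75 [48.2 54.  56.1] -8.0 6.0
120 70 [52.6 57.1 59.5] -8.0 6.0
```

```bash
python3 -m pendant '[{"travel":[0.162,0.343,0],"roll":-0.575},{"travel":[0.162,0.343,0],"roll":-0.575},{"travel":[0.162,0.343,0],"roll":-0.575},{"travel":[0.162,0.343,0],"roll":-0.575},{"travel":[0.162,0.343,0],"roll":-0.575},{"travel":[0.162,0.343,0],"roll":-0.575},{"travel":[0.162,0.343,0],"roll":-0.575},{"travel":[0.162,0.343,0],"roll":-0.575},{"travel":[0.162,0.343,0],"roll":-0.575},{"travel":[0.162,0.343,0],"roll":-0.575},{"travel":[0.162,0.343,0],"roll":-0.575},{"travel":[0.162,0.343,0],"roll":-0.575}]'
python3 -m pendant '[{"travel":[0,0,-0.035],"roll":0},{"travel":[0,0,-0.07],"roll":0},{"travel":[0,0,-0.07],"roll":0},{"travel":[0,0,-0.07],"roll":0},{"travel":[0,0,-0.07],"roll":0}]'
cat >> tilt.py <<'E'
    hsv=cv2.cvtColor(s['img'],cv2.COLOR_RGB2HSV); m=(hsv[...,0]>135)&(hsv[...,0]<170)&(hsv[...,1]>80)&(C[...,2]>60); P=C[m]; print('purple',len(P),P.mean(0) if len(P) else '')
E
python3 tilt.py b; python3 - <<'E'
import cv2,numpy as np
a=cv2.imread('pics/scene_b.png')[130:290,270:430]; b=cv2.imread('pics/wrist_b.png')[0:230,200:450]
cv2.imwrite('pics/ab.png',np.hstack([cv2.resize(a,(400,400)),cv2.resize(b,(400,400))]))
E
```

```text
t: 14.92
eef_pos: [581.9, 15.1, 346.9]
ee_rot: [[0.964, -0.267, -0.003], [-0.267, -0.964, 0.001], [-0.003, -0.0, -1.0]]
wrist_force: [0.6, -2.2, -2.9]
opening: 25.6
gripper_force: 30.0
t: 15.33
eef_pos: [582.6, 12.1, 280.2]
ee_rot: [[0.962, -0.272, 0.001], [-0.272, -0.962, -0.0], [0.001, -0.0, -1.0]]
wrist_force: [0.0, -0.3, -1.6]
opening: 25.7
gripper_force: 30.0
tcp [582.56436302  12.13119044 280.22787411] yaw -0.2755821209158181
scene tip 0.96 [255, 304] depthpt [ 597. -296.   20.] plane pt [  -5.1  178.5 -866.2] len 1296.3 tilt -0.492
scene tip 0.8 [346, 195] depthpt [637.  -6. 162.] plane pt [634.7  -2.6 159.4] len 129.7 tilt 0.43
scene tip 0.73 [186, 265] depthpt [ 471. -364.  123.] plane pt [ -984.2   455.4 -1450.3] len 2374.0 tilt -0.757
scene 321
30 52 [ 8.3 31.2 45.3] -13.0 14.0
40 31 [-0.5 34.3 38.7] -8.0 14.0
50 47 [24.6 36.1 42. ] -9.0 14.0
60 40 [26.8 38.8 45.4] -8.0 13.0
70 33 [29.4 41.  47.1] -7.0 12.0
80 23 [33.8 43.1 49.6] -7.0 8.0
90 31 [37.8 47.2 52.5] -4.0 9.0
100 25 [41.5 49.2 55.6] -7.0 8.0
110 23 [45.4 52.4 58.5] -4.0 7.0
120 16 [45.8 55.2 58.9] -4.0 9.0
purple 155 [642.16801055 -13.67804007 126.45544666]
wrist tip 0.89 [316, 134] depthpt [639.  -3. 166.] plane pt [662.7 -10.6 496.2] len 234.3 tilt 2.777
wrist tip 0.65 [526, 101] depthpt [ 593. -290.    5.] plane pt [657.2  -9.  420.2] len 162.7 tilt 2.644
wrist tip 0.4 [537, 252] depthpt [ 352. -293.    2.] plane pt [657.2  -9.  420.3] len 162.7 tilt 2.644
wrist 1263
30 616 [29.2 35.7 45.8] -14.0 14.0
50 22 [41.2 42.  43. ] -5.0 5.0
60 151 [39.5 42.9 45.2] -11.0 10.0
70 56 [41.5 44.9 46. ] -9.0 8.0
80 92 [42.9 46.4 48.6] -7.0 7.0
90 113 [44.4 49.6 52.6] -8.0 7.0
100 105 [48.1 53.3 56.5] -8.0 7.0
110 70 [53.4 57.2 59.9] -8.0 6.0
120 38 [55.2 59.6 61.3] -7.0 6.0
purple 1068 [656.13437252  -7.56242774 120.77993094]
```

View pics/ab.png

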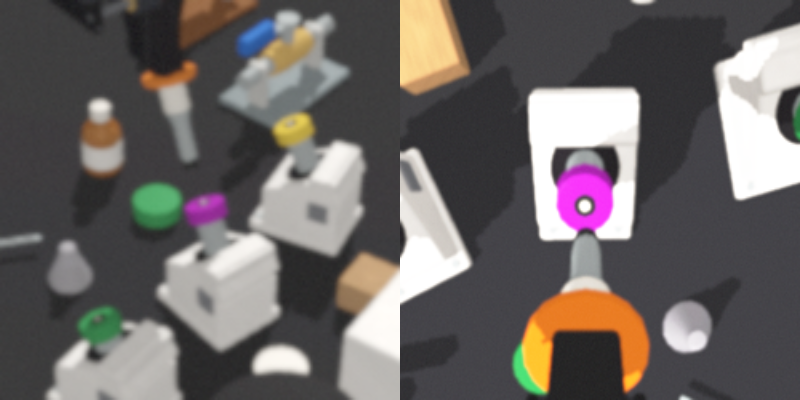

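```bash
python3 -m pendant '[{"travel":[0.004,-0.001,-0.011],"roll":0},{"travel":[0.009,-0.002,-0.022],"roll":0},{"travel":[0.012,-0.003,-0.029],"roll":0},{"travel":[0.014,-0.0035,-0.033],"roll":0},{"travel":[0.014,-0.0035,-0.033],"roll":0},{"travel":[0.014,-0.0035,-0.033],"roll":0}]'
python3 -m pendant '[{"travel":[0.0008,-0.0002,-0.0018],"roll":0},{"travel":[0.0008,-0.0002,-0.0018],"roll":0}]'
python3 -m pendant '[{"travel":[0.0008,-0.0002,-0.0018],"roll":0},{"travel":[0.0008,-0.0002,-0.0018],"roll":0}]'
python3 -m pendant '[{"travel":[0.0008,-0.0002,-0.0018],"roll":0},{"travel":[0.0008,-0.0002,-0.0018],"roll":0}]'
```

```text
t: 16.03
eef_pos: [596.1, 9.5, 245.1]
ee_rot: [[0.963, -0.271, -0.001], [-0.271, -0.963, 0.0], [-0.001, -0.0, -1.0]]
wrist_force: [-0.2, -0.2, -1.4]
opening: 25.9
gripper_force: 30.0
t: 16.2
eef_pos: [597.1, 9.5, 243.9]
ee_rot: [[0.963, -0.271, 0.0], [-0.271, -0.963, 0.0], [0.0, -0.0, -1.0]]
wrist_force: [-0.2, 0.2, -1.4]
opening: 25.9
gripper_force: 30.0
t: 16.37
eef_pos: [597.9, 9.2, 242.1]
ee_rot: [[0.963, -0.271, 0.0], [-0.271, -0.963, 0.0], [0.0, -0.0, -1.0]]
wrist_force: [-1.2, 0.5, -0.6]
opening: 25.9
gripper_force: 30.0
t: 16.53
eef_pos: [598.7, 9.0, 240.3]
ee_rot: [[0.963, -0.271, 0.001], [-0.271, -0.963, 0.0], [0.0, -0.0, -1.0]]
wrist_force: [-0.5, 0.8, 1.4]
opening: 26.0
gripper_force: 30.0
```

```bash
python3 -m pendant '[{"travel":[0.0006,-0.0002,-0.0014],"roll":0},{"travel":[0.0012,-0.0003,-0.0027],"roll":0},{"travel":[0.0012,-0.0003,-0.0027],"roll":0},{"travel":[0.0012,-0.0003,-0.0027],"roll":0}]'
python3 -m pendant '[{"travel":[0,0,0],"roll":0},{"travel":[0,0,0],"roll":0},{"travel":[0,0,0],"roll":0}]'
python3 tilt.py c | grep -v "^[0-9]"
```

```text
t: 16.87
eef_pos: [599.9, 8.7, 237.7]
ee_rot: [[0.963, -0.271, 0.0], [-0.271, -0.963, 0.0], [0.0, -0.0, -1.0]]
wrist_force: [-2.7, 0.7, 3.8]
opening: 25.7
gripper_force: 30.0
t: 17.12
eef_pos: [599.9, 8.7, 237.6]
ee_rot: [[0.963, -0.271, 0.0], [-0.271, -0.963, 0.0], [0.0, -0.0, -1.0]]
wrist_force: [-1.5, 0.1, 3.2]
opening: 25.8
gripper_force: 30.0
tcp [599.86757938   8.71546288 237.62077567] yaw -0.2741049713098336
scene tip 0.92 [354, 215] depthpt [659.  -8. 116.] plane pt [661.4  -8.6 115.3] len 135.4 tilt 0.492
scene tip 0.73 [254, 304] depthpt [ 595. -298.   20.] plane pt [ -13.7  181.5 -878. ] len 1282.3 tilt -0.52
scene tip 0.73 [187, 264] depthpt [ 471. -361.  124.] plane pt [ -958.9   447.4 -1421.7] len 2316.3 tilt -0.774
scene 422
purple 150 [644.41468887 -15.73187466 119.66839524]
wrist tip 0.96 [316, 139] depthpt [653.  -6. 132.] plane pt [ 608.7    6.4 -346.8] len 581.4 tilt 0.015
wrist tip 0.93 [548, 114] depthpt [ 594. -291.    5.] plane pt [674.6 -12.3 377.5] len 162.6 tilt 2.644
wrist 2426
purple 1171 [662.1481935   -9.20542106 113.08218496]
```

```bash
for i in 1 2; do python3 -m pendant '[{"travel":[0,0,0],"roll":0},{"travel":[0,0,0],"roll":0},{"travel":[0,0,0],"roll":0},{"travel":[0,0,0],"roll":0},{"travel":[0,0,0],"roll":0},{"travel":[0,0,0],"roll":0},{"travel":[0,0,0],"roll":0},{"travel":[0,0,0],"roll":0},{"travel":[0,0,0],"roll":0},{"travel":[0,0,0],"roll":0},{"travel":[0,0,0],"roll":0},{"travel":[0,0,0],"roll":0}]'; done; python3 - <<'E'
import cv2,numpy as np
a=cv2.imread('pics/scene_c.png')[150:270,290:410]; b=cv2.imread('pics/wrist_c.png')[30:230,220:420]
cv2.imwrite('pics/cc.png',np.hstack([cv2.resize(a,(400,400)),cv2.resize(b,(400,400))]))
E
```

```text
t: 18.32
eef_pos: [599.8, 8.6, 237.5]
ee_rot: [[0.963, -0.271, 0.0], [-0.271, -0.963, 0.0], [0.0, -0.0, -1.0]]
wrist_force: [-0.4, 1.8, 3.8]
opening: 25.7
gripper_force: 30.0
t: 19.32
eef_pos: [599.8, 8.6, 237.5]
ee_rot: [[0.963, -0.271, 0.0], [-0.271, -0.963, 0.0], [0.0, -0.0, -1.0]]
wrist_force: [-0.4, 1.7, 3.9]
opening: 25.9
gripper_force: 30.0
```

View pics/cc.png

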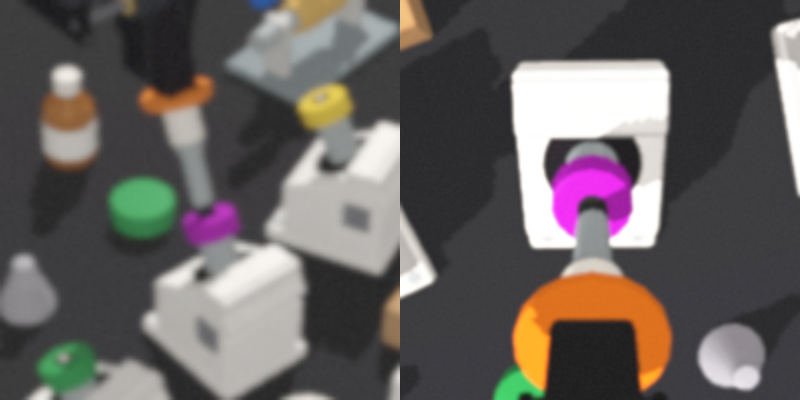

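```bash
sed -i 's/w3.png/w5.png/; s/port.npz/port2.npz/' port.py; python3 port.py | head -5; python3 - <<'E'
from h import *
d=np.load('port2.npz'); C=d['C']; o=observe(); R=np.array(o['ee_rot']); g=np.array(o['eef_pos'])+3*R[:,2]; L=(C-g)@R
hsv=cv2.cvtColor(d['img'],cv2.COLOR_RGB2HSV)
k=(abs(L[...,1])<9)&(L[...,2]>72)&(L[...,2]<118)&(L[...,0]>20)&(L[...,0]<75)&(hsv[...,1]<60)
P=L[k]; print(len(P)); P=P[P[:,1]**2<9]; c=np.polyfit(P[:,2],P[:,0],1); print('front edge x(z)',c, 'slope->',np.arctan(c[0]), 'at tip', np.polyval(c,118), P[:,2].min(),P[:,2].max())
E=np.array([652.4,-6,120.7]); n=np.array([-.4186,.1181,.9004]); print('disc centre pressed, tool frame',(E-6*n-g)@R)
E
```

```text
purple 1166 [662.09204438  -9.23090517 113.47885153] [599.03042323 -73.88067462  71.33817836] [677.65995751  10.30656292 327.69389232]
top 2624 ((694.673828125, -18.133350372314453), (71.20040893554688, 39.97121810913086), 74.2001953125)
unit 5071 ((706.0938110351562, -27.900924682617188), (83.7232894897461, 179.77627563476562), 67.32823181152344)
disc 797 [659.43261372  -8.20592707 114.63166298] [-0.41111989  0.11193841  0.90468239] 0.4401626007250196 yaw -0.2658327218174317
circle (-0.09837424755096436, 3.746915817260742) 18.296920776367188 [656.13606956  -7.41031009 113.03515246]
399
front edge x(z) [ 0.35310323 18.30481442] slope-> 0.33943671436172196 at tip 59.970996122569275 72.05594761348131 117.7406076070658
disc centre pressed, tool frame [ 57.21012016  -0.13396719 119.16476909]
```

```bash
python3 -m pendant '[{"travel":[-0.0025,0.0007,0.0054],"roll":0},{"travel":[-0.005,0.0014,0.0108],"roll":0},{"travel":[-0.005,0.0014,0.0108],"roll":0},{"travel":[-0.0015,0.0004,0.0125],"roll":0},{"travel":[-0.0015,0.0004,0.0125],"roll":0},{"travel":[0.0005,-0.0002,0.0085],"roll":0},{"travel":[0.0015,-0.0005,0.006],"roll":0},{"travel":[0.0022,-0.0007,0.0045],"roll":0},{"travel":[0.0027,-0.0008,0.0035],"roll":0},{"travel":[0.0027,-0.0008,0.0035],"roll":0},{"travel":[0.0027,-0.0008,0.0035],"roll":0},{"travel":[0.0027,-0.0008,0.0035],"roll":0}]'
python3 -m pendant '[{"travel":[0,0,0],"roll":0},{"travel":[0,0,0],"roll":0},{"travel":[0,0,0],"roll":0}]'
cat > chk.py <<'E'
from h import *
import subprocess
print('\n'.join(subprocess.run(['python3','port.py'],capture_output=True,text=True).stdout.splitlines()[3:5]))
d=np.load('port2.npz'); C=d['C']; o=observe(); R=np.array(o['ee_rot']); g=np.array(o['eef_pos'])+3*R[:,2]; L=(C-g)@R
hsv=cv2.cvtColor(d['img'],cv2.COLOR_RGB2HSV)
k=(L[...,1]**2<9)&(L[...,2]>72)&(L[...,2]<118)&(L[...,0]>20)&(L[...,0]<75)&(hsv[...,1]<60)
P=L[k]; c=np.polyfit(P[:,2],P[:,0],1); print('tilt',np.arctan(c[0])+.075,'axis x at 118',np.polyval(c,118)-8.2)
E=np.array([652.4,-6,120.7]); n=np.array([-.4186,.1181,.9004]); print('disc centre',(E-4*n-g)@R)
E
python3 chk.py
```

```text
t: 20.47
eef_pos: [602.5, 7.7, 241.2]
ee_rot: [[0.963, -0.271, 0.0], [-0.271, -0.963, -0.0], [0.0, 0.0, -1.0]]
wrist_force: [-0.7, -1.1, 2.7]
opening: 25.7
gripper_force: 30.0
t: 20.72
eef_pos: [602.5, 7.7, 241.1]
ee_rot: [[0.963, -0.271, 0.0], [-0.271, -0.963, -0.0], [0.0, 0.0, -1.0]]
wrist_force: [-0.8, -1.6, 2.5]
opening: 25.6
gripper_force: 30.0
disc 720 [658.8463538   -7.89992283 116.44004593] [-0.41127968  0.11026977  0.90481468] 0.4398520268813505 yaw -0.2619529855590863
circle (-0.09680585563182831, 3.7413580417633057) 18.23636817932129 [655.55153228  -7.11676055 114.84695479]
this script no longer has the robotException ignored in: <_io.TextIOWrapper mode='rw' encoding='UTF-8'>
Traceback (most recent call last):
BrokenPipeError: [Errno 32] Broken pipe
```

```bash
for i in 1 2; do python3 -m pendant '[{"travel":[0,0,0],"roll":0},{"travel":[0,0,0],"roll":0},{"travel":[0,0,0],"roll":0},{"travel":[0,0,0],"roll":0},{"travel":[0,0,0],"roll":0},{"travel":[0,0,0],"roll":0},{"travel":[0,0,0],"roll":0},{"travel":[0,0,0],"roll":0},{"travel":[0,0,0],"roll":0},{"travel":[0,0,0],"roll":0},{"travel":[0,0,0],"roll":0},{"travel":[0,0,0],"roll":0},{"travel":[0,0,0],"roll":0}]' | grep -E "t:|force|refus|row"; python3 -m pendant '[{"travel":[0,0,0],"roll":0},{"travel":[0,0,0],"roll":0},{"travel":[0,0,0],"roll":0},{"travel":[0,0,0],"roll":0},{"travel":[0,0,0],"roll":0},{"travel":[0,0,0],"roll":0},{"travel":[0,0,0],"roll":0},{"travel":[0,0,0],"roll":0},{"travel":[0,0,0],"roll":0},{"travel":[0,0,0],"roll":0},{"travel":[0,0,0],"roll":0},{"travel":[0,0,0],"roll":0}]'; done
python3 -m pendant '[{"travel":[-0.0025,0.0007,0.0054],"roll":0},{"travel":[-0.01,0.003,0.02],"roll":0},{"travel":[-0.02,0.006,0.045],"roll":0},{"travel":[-0.02,0.006,0.08],"roll":0},{"travel":[-0.02,0.006,0.11],"roll":0},{"travel":[-0.02,0.006,0.11],"roll":0},{"travel":[-0.02,0.006,0.11],"roll":0}]'
```

```text
t: 21.87
eef_pos: [602.5, 7.8, 240.9]
ee_rot: [[0.963, -0.271, 0.0], [-0.271, -0.963, 0.0], [0.0, -0.0, -1.0]]
wrist_force: [-0.9, -2.1, 2.2]
opening: 25.5
gripper_force: 30.0
t: 22.87
eef_pos: [602.5, 7.8, 240.9]
ee_rot: [[0.963, -0.271, 0.0], [-0.271, -0.963, -0.0], [0.0, 0.0, -1.0]]
wrist_force: [0.8, -2.1, 2.9]
opening: 25.4
gripper_force: 30.0
t: 23.45
eef_pos: [582.3, 14.8, 353.3]
ee_rot: [[0.963, -0.27, 0.003], [-0.27, -0.963, 0.0], [0.003, -0.001, -1.0]]
wrist_force: [-0.2, 0.1, -3.2]
opening: 25.9
gripper_force: 30.0invalid input
invalid input
```

```bash
python3 -m pendant '[{"travel":[-0.156,-0.343,0],"roll":0.575},{"travel":[-0.156,-0.343,0],"roll":0.575},{"travel":[-0.156,-0.343,0],"roll":0.575},{"travel":[-0.156,-0.343,0],"roll":0.575},{"travel":[-0.156,-0.343,0],"roll":0.575},{"travel":[-0.156,-0.343,0],"roll":0.575},{"travel":[-0.156,-0.343,0],"roll":0.575},{"travel":[-0.156,-0.343,0],"roll":0.575},{"travel":[-0.156,-0.343,0],"roll":0.575},{"travel":[-0.156,-0.343,0],"roll":0.575},{"travel":[-0.156,-0.343,0],"roll":0.575},{"travel":[-0.156,-0.343,0],"roll":0.575}]'
python3 -m pendant '[{"travel":[0,0,-0.04],"roll":0},{"travel":[0,0,-0.06],"roll":0},{"travel":[0,0,-0.07],"roll":0},{"travel":[0,0,-0.07],"roll":0},{"travel":[0,0,-0.07],"roll":0}]'
python3 tilt.py d
```

```text
t: 24.45
eef_pos: [424.8, -330.0, 349.4]
ee_rot: [[0.956, 0.293, -0.002], [0.293, -0.956, 0.002], [-0.002, -0.003, -1.0]]
wrist_force: [0.6, 1.0, -2.9]
opening: 25.8
gripper_force: 30.0
t: 24.87
eef_pos: [426.9, -328.2, 281.3]
ee_rot: [[0.955, 0.298, -0.0], [0.298, -0.955, 0.001], [-0.0, -0.001, -1.0]]
wrist_force: [0.5, -0.3, -1.9]
opening: 25.7
gripper_force: 30.0
tcp [ 426.92218559 -328.18099057  281.25554154] yaw 0.30230371840788334
scene tip 0.71 [203, 243] depthpt [ 483. -319.  161.] plane pt [ 476.1 -312.7  152. ] len 136.4 tilt 0.388
scene tip 0.56 [255, 305] depthpt [ 595. -298.   17.] plane pt [ 575.6 -281.6  -13.3] len 330.6 tilt 0.491
scene tip 0.52 [184, 265] depthpt [ 465. -364.  123.] plane pt [ 409.8 -333.4   61.3] len 217.7 tilt -0.082
scene 391
30 72 [ 9.8 33.  44.9] -13.0 14.0
40 30 [ 1.9 33.5 37.7] -5.0 14.0
50 56 [20.5 36.3 42.1] -8.0 13.0
60 55 [26.2 38.9 44.6] -8.0 14.0
70 32 [28.  42.6 45.7] -6.0 13.0
80 31 [33.4 43.6 48.2] -4.0 9.0
90 37 [38.  48.  53.7] -5.0 8.0
100 32 [42.1 51.7 55.9] -4.0 9.0
110 27 [46.4 55.1 60.2] -2.0 8.0
120 19 [50.2 57.6 62.1] -4.0 10.0
purple 164 [639.7735009  -41.40834716 155.41546532]
wrist tip 0.83 [279, 207] depthpt [ 437. -301.  245.] plane pt [ 497.8 -306.2  412.6] len 153.5 tilt 2.637
wrist tip 0.62 [328, 38] depthpt [ 578. -297.   73.] plane pt [ 494.5 -307.2  451.6] len 187.2 tilt 2.754
wrist tip 0.6 [314, 137] depthpt [ 481. -311.  173.] plane pt [ 467.8 -315.2   16.8] len 264.9 tilt 0.163
wrist 1144
30 499 [21.9 34.1 45.4] -14.0 14.0
50 31 [40.6 41.5 42.6] -4.0 7.0
60 144 [38.8 42.4 44.6] -9.0 12.0
70 54 [40.8 44.4 45.4] -7.0 10.0
80 102 [42.1 46.  48.5] -6.0 8.0
90 109 [44.9 49.4 52.1] -6.0 8.0
100 103 [47.7 53.1 55.9] -6.0 9.0
110 69 [53.2 56.8 59.3] -6.0 8.0
120 33 [54.8 59.1 60.8] -5.0 8.0
purple 45 [ 449.89949482 -321.48455658  354.20766155]
```

```bash
python3 -m pendant '[{"travel":[0,0,-0.02],"roll":0},{"travel":[0,0,-0.03],"roll":0},{"travel":[0,0,-0.04],"roll":0},{"travel":[0,0,-0.047],"roll":0},{"travel":[0,0,-0.053],"roll":0},{"travel":[0,0,-0.053],"roll":0}]'
python3 -m pendant '[{"travel":[0.006,0.002,0],"roll":0},{"travel":[0.012,0.004,0],"roll":0},{"travel":[0.017,0.0055,0],"roll":0},{"travel":[0.022,0.007,0],"roll":0},{"travel":[0.027,0.0085,0],"roll":0},{"travel":[0.027,0.0085,0],"roll":0}]'
```

```text
t: 25.57
eef_pos: [426.0, -328.9, 226.7]
ee_rot: [[0.955, 0.296, -0.001], [0.296, -0.955, 0.001], [-0.001, -0.002, -1.0]]
wrist_force: [-0.6, 1.1, -3.2]
opening: 26.1
gripper_force: 30.0
t: 26.07
eef_pos: [453.8, -320.9, 228.1]
ee_rot: [[0.955, 0.297, -0.001], [0.297, -0.955, -0.001], [-0.001, 0.0, -1.0]]
wrist_force: [-3.9, -2.6, -2.3]
opening: 25.8
gripper_force: 30.0
```

```bash
python3 -m pendant '[{"travel":[0.006,0.002,0],"roll":0},{"travel":[0.012,0.004,0],"roll":0},{"travel":[0.017,0.0055,0],"roll":0},{"travel":[0.022,0.007,0],"roll":0},{"travel":[0.027,0.0085,0],"roll":0},{"travel":[0.027,0.0085,0],"roll":0},{"travel":[0.027,0.0085,0],"roll":0}]'
python3 tilt.py e
```

```text
t: 26.65
eef_pos: [480.6, -312.5, 228.3]
ee_rot: [[0.955, 0.296, 0.0], [0.296, -0.955, -0.001], [0.0, 0.001, -1.0]]
wrist_force: [-4.0, -1.5, 0.1]
opening: 26.4
gripper_force: 30.0
tcp [ 480.6328017  -312.51203142  228.34167249] yaw 0.30072554353098
scene tip 0.92 [210, 263] depthpt [ 509. -328.  123.] plane pt [ 484.2 -311.5   93.1] len 132.3 tilt 0.028
scene tip 0.79 [251, 302] depthpt [ 571. -287.   -0.] plane pt [ 569.  -285.3   -5.3] len 248.5 tilt 0.381
scene tip 0.59 [188, 263] depthpt [ 467. -355.  122.] plane pt [ 423.  -330.5   72.7] len 164.1 tilt -0.377
scene 507
30 49 [-8.  13.9 20.8] -12.0 14.0
40 82 [-21.5  17.1  26.7] -13.0 14.0
50 4 [ 4.1  9.7 13.7] 3.0 13.0
60 36 [-4.4  9.6 14.7] -2.0 13.0
70 31 [-4.6 10.7 14.6] -9.0 13.0
80 18 [-2.4  7.7 12.4] -3.0 7.0
90 23 [-0.9  6.5 10.2] -5.0 8.0
100 227 [-45.9   6.5 105.2] -14.0 14.0
110 37 [-24.4   3.2  33.5] -14.0 14.0
purple 156 [645.79823312 -20.36000403 131.10340454]
wrist tip 0.59 [314, 190] depthpt [ 491. -308.  124.] plane pt [ 531.5 -296.7  279.9] len 76.3 tilt 2.368
wrist 2157
30 175 [11.8 13.7 21.4] -13.0 13.0
40 849 [11.4 19.1 25.5] -14.0 14.0
100 1033 [  9.3  23.3 108.7] -14.0 14.0
110 58 [  6.2  33.  109.2] -13.0 14.0
120 19 [  4.  102.2 109. ] -7.0 13.0
130 15 [ 99.  103.2 108.7] 7.0 14.0
purple 42 [ 499.6578484  -301.11884341  298.09307739]
```

```bash
python3 -m pendant '[{"travel":[0.003,0.001,0],"roll":0},{"travel":[0.003,0.001,0],"roll":0},{"travel":[-0.002,-0.0005,0],"roll":0},{"travel":[-0.006,-0.001,0],"roll":0},{"travel":[-0.006,-0.001,-0.01],"roll":0},{"travel":[-0.006,-0.001,-0.02],"roll":0},{"travel":[-0.006,-0.001,-0.025],"roll":0},{"travel":[-0.006,-0.001,-0.025],"roll":0}]'
python3 -m pendant '[{"travel":[0,0,-0.006],"roll":0},{"travel":[0,0,-0.012],"roll":0},{"travel":[0,0,-0.018],"roll":0},{"travel":[0,0,-0.018],"roll":0}]'
```

```text
t: 27.52
eef_pos: [473.8, -312.4, 200.7]
ee_rot: [[0.955, 0.297, -0.002], [0.297, -0.955, 0.002], [-0.002, -0.003, -1.0]]
wrist_force: [-0.1, -0.3, -1.3]
opening: 25.8
gripper_force: 30.0
t: 27.85
eef_pos: [473.9, -312.8, 183.4]
ee_rot: [[0.955, 0.296, -0.002], [0.296, -0.955, 0.001], [-0.001, -0.002, -1.0]]
wrist_force: [-1.0, 0.4, -2.2]
opening: 26.0
gripper_force: 30.0
```

```bash
python3 -m pendant '[{"travel":[0.0005,0,-0.005],"roll":0},{"travel":[0.0005,0,-0.009],"roll":0},{"travel":[0.0005,0,-0.012],"roll":0},{"travel":[0.0005,0,-0.013],"roll":0},{"travel":[0.0005,0,-0.013],"roll":0}]'
python3 -m pendant '[{"travel":[0,0,0],"roll":0},{"travel":[0,0,0],"roll":0},{"travel":[0,0,0],"roll":0},{"travel":[0,0,0],"roll":0},{"travel":[0,0,0],"roll":0},{"travel":[0,0,0],"roll":0},{"travel":[0,0,0],"roll":0},{"travel":[0,0,0],"roll":0},{"travel":[0,0,0],"roll":0},{"travel":[0,0,0],"roll":0},{"travel":[0,0,0],"roll":0},{"travel":[0,0,0],"roll":0}]' 1
```

```text
t: 28.27
eef_pos: [474.8, -313.1, 171.6]
ee_rot: [[0.955, 0.296, -0.0], [0.296, -0.955, 0.0], [-0.0, -0.0, -1.0]]
wrist_force: [-0.2, -0.4, -2.2]
opening: 25.9
gripper_force: 30.0
t: 29.27
eef_pos: [475.0, -313.2, 171.9]
ee_rot: [[0.955, 0.296, -0.0], [0.296, -0.955, 0.0], [0.0, -0.0, -1.0]]
wrist_force: [0.0, -0.9, -0.4]
opening: 86.1
gripper_force: 0.0
```

Raise straight up, step back to the viewing pose, and check the wand and valve.

```bash
python3 -m pendant '[{"travel":[0,0,0.03],"roll":0},{"travel":[0,0,0.06],"roll":0},{"travel":[0,0,0.1],"roll":0},{"travel":[0,0,0.14],"roll":0},{"travel":[-0.074,-0.024,0.16],"roll":0},{"travel":[-0.074,-0.024,0.16],"roll":0},{"travel":[-0.074,-0.024,0.16],"roll":0},{"travel":[-0.074,-0.024,0.16],"roll":0},{"travel":[-0.074,-0.024,0.16],"roll":0}]' | head -2
sed -i 's/w4.png/w6.png/' wand.py; python3 wand.py; python3 - <<'E'
from h import *
s=optics.snapshot('top'); cv2.imwrite('pics/top9.png',s['img'][...,::-1]); C=cloud(s); X,Y,Z=C[...,0],C[...,1],C[...,2]; hsv=cv2.cvtColor(s['img'],cv2.COLOR_RGB2HSV); H,S=hsv[...,0],hsv[...,1]
m=(H>95)&(H<125)&(S>120)&(abs(X-520)<80)&(abs(Y-320)<80)&(Z>90); print('handle',m.sum(),cv2.minAreaRect(C[m][:,:2].astype(np.float32)))
E
```

```text
t: 30.02
eef_pos: [401.1, -337.0, 332.0]
handle top 806 [ 474.9 -313.3  199.9] ((474.5625305175781, -313.13348388671875), (24.35007095336914, 25.213499069213867), 17.318017959594727)
plate 4679 [ 474.1 -312.   123.9] ((506.252197265625, -302.2570495605469), (149.07032775878906, 102.62001037597656), 16.98423194885254)
collar 689 [ 475.2 -313.8  129.9] ((474.3335876464844, -313.271240234375), (47.87812042236328, 48.56734848022461), 17.747291564941406)
handle 834 [ 474.6 -313.3  199.7] ((473.9180908203125, -313.2279052734375), (25.657289505004883, 25.400970458984375), 17.369461059570312)
handle 106 ((517.8603515625, 286.4958801269531), (52.942169189453125, 16.17219352722168), 86.37821960449219)
```

View pics/w6.png

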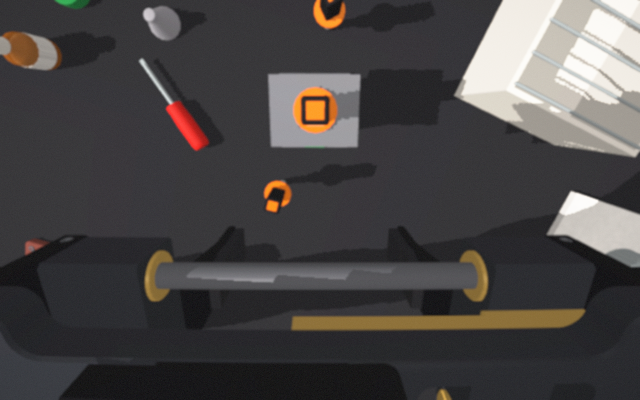

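View pics/top9.png

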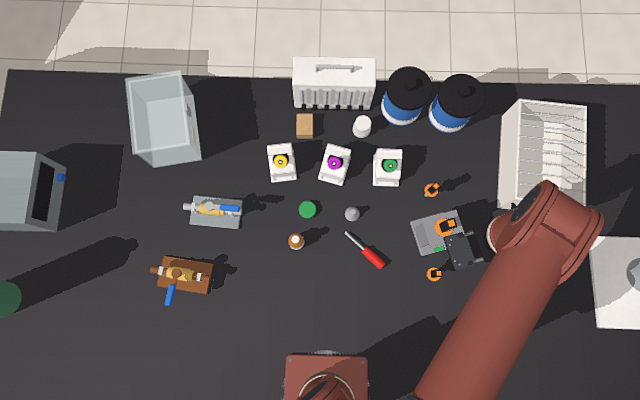

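The wand hangs upright and centred in its holder (wrist view, about (315,110)). The handle lies in line with the grey pipe (top view, about (228,208)), and the bystanders are where they were.

```bash
python3 -c "
from bench import r
print(r.sign_off())"
```

```text
the job is handed in; nothing more can be done
None
```

The job is handed in (no verdict came back): valve fully open, purple port pressed at about 4 N for just over 2 s, wand back in its holder, and the bystanders look unmoved.

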